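Date-stamp a gift box

TASK

Take the rectangular self-inking date stamp out of the stamp tray and print the date in the rectangular frame on the gift box's lid label: set the stamp upright and square to the frame, centred so that the print falls inside it, and press the handle down lightly until the die meets the label. The box is thin card, so press gently and do not shift the box or touch the die anywhere else on it; leave the round stamp and the goods around alone. Finish while still holding the stamp pressed on the label, so that the ink can take - do not lift it or let go.

Things in the scene. Friction and masses are not known exactly. Their poses are not given: they have to be found in the camera images.
- date_stamp: rectangular self-inking stamp standing upright in one compartment of the tray; 36 (x) x 58 (y) x 92 (z, up) mm at rest, 160 g. Origin: centre of the underside of its foot ring, which stands on the paper. Black block handle on top, 34 (x) x 56 (y) mm, 50 to 92 mm above the foot: grip it across its 34 mm sides (along the stamp's own x). The frame below is narrower
- date_stamp_handle (a joint): how far the spring handle is pressed down over the frame, m: 0 up at rest, 0.0125 hard end. Push needed: 2 N to start, 6 N at 0.008, where the die comes level with the foot and meets the paper; from there its foam cushion makes it stiffer, 2 N per mm (10 N at 0.010, 14 N at 0.012)
- date_stamp_die: the rubber die under the stamp, 12 (x) x 36 (y) mm, centred in the foot ring, 8 mm above the foot's underside while the handle is up; origin: centre of its printing face, axes as the stamp's. The print looks right either way round
- gift_box: the loose white card gift box with three little jars and a blank paper label on its lid, lying alone on the right-hand part of the worktop; 58 (x) x 172 (y) x 72 (z, up) mm, 0.4 kg; its thin card lid buckles when pressed with more than 20 N. Origin: centre of its underside
- date_field (a point): centre of the printed rectangular frame on the label, 22 (x) x 46 (y) mm, on top of the box's lid (72 mm above the worktop), 32 mm from the box's centre towards its +y end; axes as the box's, z up. The label's other mark, a circle towards the -y end, is for the round stamp and stays empty
- stamp_tray: shallow wooden stamp tray with two compartments side by side along its y, 75 (x) x 172 (y) x 16 (z) mm, floor 6 mm thick, fixed to the worktop. Origin: centre of its underside. The two stamps stand one in each compartment, 41 mm either side of its centre, in either order
- seal_stamp: the round seal stamp in the tray's other compartment, 42 mm across, 84 mm high; leave it. Origin: centre of its underside
- mug: loose mug at the back, 94 mm high, origin under its middle; leave it
- tongs: loose steel tongs near the front edge, 158 mm long, 17 mm high; leave them
- oval_tin: loose oval tin, 78 x 64 x 20 mm, left of the tray; leave it
- small_tin: loose round pastille tin, 45 mm across, 19 mm high, left of the tray; leave it
- packet: loose sweet packet, 52 x 82 x 18 mm, far right front; leave it
Mind the look-alikes: they are no part of the job. Leave any yellow look-alike of the date_stamp alone.

How it is judged:
On the way:
1. the date stamp is lifted clear of the tray in the fingers (z of date_stamp in the frame of stamp_tray above 0.04 m and contact force between date_stamp and the fingers above 2 N), for 0.2 s.
At the end, for the whole second after the job is handed in: the stamp still held in the fingers, upright within 4 degrees and square to the frame within 6, its die within 5 mm of the frame's centre each way and bearing on the label with over 0.7 N, handle down over 7.5 mm, total push under 20 N; stamp and box still, box flat on the worktop (contact force between date_stamp_die and gift_box above 0.7 N and contact force between date_stamp and gift_box below 20 N and contact force between date_stamp and the fingers above 2 N and value of joint date_stamp_handle above 0.0075 m and x of date_stamp_die in the frame of date_field between -0.005 and 0.005 m and y of date_stamp_die in the frame of date_field between -0.005 and 0.005 m and angle between the y axis of date_stamp and the y axis of date_field, either way round below 0.105 rad and angle between date_stamp's own z axis and vertical below 0.07 rad and angle between gift_box's own z axis and vertical below 0.05 rad and height (world z) of gift_box below 0.005 m and linear speed of each of date_stamp, gift_box below 0.01 m/s); the arm keeps its last pose, push and grip.
It fails at once if the box is pressed with more than 20 N (contact force between any of date_stamp, the arm, the fingers and gift_box above 20 N).
It fails at once if the die touches the box outside the frame: a stray or smeared print (contact force between date_stamp_die and gift_box above 0.3 N and (x of date_stamp_die in the frame of date_field above 0.006 m or x of date_stamp_die in the frame of date_field below -0.006 m or y of date_stamp_die in the frame of date_field above 0.006 m or y of date_stamp_die in the frame of date_field below -0.006 m)).
It fails at once if the gift box is shifted by more than 25 mm (distance of gift_box from where it was at the start of the episode above 0.025 m).
It fails at once if the round stamp or other goods are moved by more than 25 mm or tipped over (angle between any of seal_stamp, mug's own z axis and vertical above 0.4 rad or distance of any of seal_stamp, mug, tongs, oval_tin, small_tin, packet from where it was at the start of the episode above 0.025 m).
It also fails if it takes over 35 s, if anything falls off the work surface, if the arm or the gripper's body presses on something with over 40 N, if the wrist force passes 120 N, or if a joint passes its speed limit or range.

ROBOT

A 7-joint arm with a two-finger parallel gripper is mounted at the origin on a cart in front of the work surface, level with it; the furniture and walls round the work are solid. World frame = base frame: x ahead of the robot, y to its left, z up, the work surface at z = 0. Lengths are in m, angles in rad, forces in N, time in s.
With the tool pointing down it reaches from about 0.425 to 0.825 m from the base axis. Payload 3.6 kg.
Tool frame: the origin (TCP) lies midway between the tips of the shut fingers; the grasp point (between the pads) lies 19 mm behind it; z points along the fingers, y is the line along which they close (so a half turn about z gives the same grasp; the last joint's range is limited). The gripper opens to 93 mm and grips with 3 to 60 N. Pads are 15 mm wide; open, the fingers measure 128 mm over their backs; the gripper's body (75 mm by 188 mm) begins 65 mm behind the grasp point.
Start: joints at [1.143, 0.615, -0.013, 1.423, 0.008, 1.103, -0.04], TCP at [0.254, -0.598, 0.219] pointing down, gripper open.
Joint ranges: [-3.12, 3.12], [-0.3, 2.06], [-1.34, 1.32], [0.26, 2.42], [-1.36, 4.5], [0.01, 1.98], [-2.84, 2.84]. Speed limits (rad/s): [2.79, 2.79, 3.14, 3.14, 3.14, 3.14, 3.14].

INTERFACE

Orientations are given as a rotation vector (axis times angle).
In Python, from workcell import status, viewer, bot, models gives the robot as it stands.
- The arm moves only by the tool move_arm, never from a script. Its argument "increments" is one flat list of numbers, 7 for each row, row after row: the shift along the world's x, y, z in cm, then the turn, a rotation vector about the world's x, y, z in degrees, then the opening, from 0 (shut) to 1 (fully open). A call has 1 to 12 rows; each row shifts and turns the commanded pose from where the row before left it; what a row does not reach is not made up. A row lasts 1/12 s, in which the tool goes at most 41.7 mm and 7.16 degrees, less where a joint would pass 70% of its speed; a pose out of reach is approached as far as the arm can. A call with a gripper value outside its range is refused whole. The fingers move at their own pace and stop on an object; the grip force is fixed at half the most. Time passes only in rows, so rows that do not move let the fingers close. It gives the time, the measured TCP pose, the force, the opening and the grip force at its end, in the units of the state.
- status.read_state(): the state, without advancing time (a new reading comes with each control period).
- viewer.snapshot(name): name is "scene" or "side" or "wrist"; returns a dict with "img" (420x560x3 uint8, red, green, blue), "fx", "fy", "cx", "cy" (pixels), "extrinsics" (4x4, takes a point from camera to world coordinates). Camera axes: x right, y down, z forward; pixel columns grow to the right and rows downward; lengths in m; the calibration is good to about 2 mm. A picture is of the moment at which its call begins. There is no depth.
- bot.close_job(): hands the job in; it is judged then, once.
Trained networks look in the newest picture that a camera, given by its name, has taken for a name from the list of things; names that differ only in an ending like _2 or _b are one class to them, and where a whole thing is asked for, a point or a joint stands for the part that bears it (a point fixed in the world has none). Each returns a list of dicts, best first, with "confidence" (0 to 1); they miss things now and then, are a little off and sometimes report something else, mostly with a low value. They report only what shows in the picture. A call takes as long as a camera call. They do not tell look-alikes from the thing itself.
- models.spot_in(camera, name): "extent" ([left, top, width, height] in pixels, round what is visible of it).
- models.silhouettes(camera, name): "pixels" (420x560 bool, what is visible of it) and "extent" ([left, top, width, height] in pixels, round what is visible of it).
The state is a dict: "clock": time; "joint_positions": joint angles; "qd": joint speeds; "joint_torque": joint torques, N m; "ee_pos": TCP position; "tcp_rot": TCP orientation; "force": force on the tool from outside, world axes, zero at the start; "ft_torque": the same for the moment, N m; "finger_gap": finger opening in m; "finger_force": force on a finger pad.
Only numpy, scipy, OpenCV 4.12 (cv2) and the standard library are available. Lean on these libraries where they do the work, as an engineer would, in place of code of your own. Each camera call takes 0.05 s, during which the arm holds its last target. There are 200 camera calls.

## Working session

There is one attempt and no reset: what is moved stays moved. The work goes in short steps, Python scripts to look and compute and a tool call to move; the robot and the scene stay as the last step left them, time stands still between calls to the robot, and variables do not carry over. Pictures are saved under pics/ and viewed, at most 10 in all, crops included, and the job is handed in when it is done.

Besides the shell and the picture viewer there is one more tool, called in YAML: its name, and indented under it one key for each argument. move_arm: Moves the arm, as the interface text tells. Its arguments: {"type":"object","properties":{"increments":{"type":"array","items":{"type":"number"}}},"required":["increments"]}

```bash
mkdir -p pics; ls
cat > h.py <<'E'
import numpy as np, cv2
from workcell import status, viewer, bot, models
def ray(s,u,v,z):
    E=np.array(s["extrinsics"]); d=E[:3,:3]@np.array([(u-s["cx"])/s["fx"],(v-s["cy"])/s["fy"],1.])
    o=E[:3,3]; return o+d*(z-o[2])/d[2]
def proj(s,p):
    E=np.linalg.inv(np.array(s["extrinsics"])); c=E[:3,:3]@np.array(p)+E[:3,3]
    return s["fx"]*c[0]/c[2]+s["cx"], s["fy"]*c[1]/c[2]+s["cy"]
def save(s,n): cv2.imwrite("pics/"+n+".png",s["img"][:,:,::-1])
E
python3 - <<'E'
from h import *
st=status.read_state(); print({k:np.round(v,3).tolist() for k,v in st.items()})
a={}
for n in("scene","side","wrist"):
    a[n]=viewer.snapshot(n); save(a[n],n+"0"); print(n,np.round(a[n]["extrinsics"],3).tolist(),a[n]["fx"])
    for t in("date_stamp","gift_box","date_field","stamp_tray","seal_stamp"):
        print(n,t,[(np.round(r["extent"]).tolist(),round(r["confidence"],2)) for r in models.spot_in(n,t)][:4])
cv2.imwrite("pics/two.png",np.vstack([a["scene"]["img"],a["side"]["img"]])[:,:,::-1])
E
```

```text
pics
{'clock': 0.0, 'joint_positions': [1.142, 0.616, -0.013, 1.425, 0.008, 1.103, -0.04], 'qd': [0.001, -0.001, 0.001, 0.001, 0.003, -0.001, 0.003], 'joint_torque': [-0.001, -45.893, 0.209, -16.574, -0.061, 0.02, 0.0], 'ee_pos': [0.254, -0.598, 0.217], 'tcp_rot': [-3.076, -0.627, 0.001], 'force': [0.609, 0.274, 0.243], 'ft_torque': [0.039, 0.005, 0.004], 'finger_force': 0.0, 'finger_gap': 0.093}
scene [[-0.872, -0.238, 0.427, -0.037], [-0.489, 0.427, -0.761, 0.767], [-0.001, -0.873, -0.489, 0.703], [0.0, 0.0, 0.0, 1.0]] 438.3046000887317
scene date_stamp [([240.0, 233.0, 16.0, 38.0], 0.93), ([280.0, 242.0, 24.0, 32.0], 0.82)]
scene gift_box [([285.0, 184.0, 29.0, 45.0], 0.63), ([225.0, 295.0, 35.0, 25.0], 0.25)]
scene date_field [([293.0, 186.0, 22.0, 43.0], 0.94)]
scene stamp_tray [([230.0, 236.0, 49.0, 42.0], 0.69)]
scene seal_stamp [([250.0, 223.0, 16.0, 31.0], 0.74), ([288.0, 185.0, 28.0, 42.0], 0.18)]
side [[-0.106, -0.44, 0.892, -0.946], [-0.994, 0.025, -0.106, -0.009], [0.025, -0.898, -0.44, 0.803], [0.0, 0.0, 0.0, 1.0]] 484.66873362343557
side date_stamp [([256.0, 226.0, 2.0, 9.0], 0.4), ([175.0, 237.0, 16.0, 14.0], 0.24)]
side gift_box [([304.0, 204.0, 55.0, 31.0], 0.93)]
side date_field [([305.0, 203.0, 56.0, 34.0], 0.58), ([283.0, 242.0, 45.0, 10.0], 0.52)]
side stamp_tray [([257.0, 219.0, 18.0, 15.0], 0.48)]
side seal_stamp []
wrist [[0.392, -0.888, -0.239, 0.32], [-0.92, -0.379, -0.102, -0.569], [0.0, 0.26, -0.966, 0.385], [0.0, 0.0, 0.0, 1.0]] 371.27291481058217
wrist date_stamp []
wrist gift_box []
wrist date_field []
wrist stamp_tray []
wrist seal_stamp []
```

Run:
```python
import cv2,numpy as np
a=cv2.imread("pics/scene0.png")[150:345,180:400];b=cv2.imread("pics/side0.png")[170:300,120:420]
cv2.imwrite("pics/c.png",np.hstack([cv2.resize(a,(400,355)),cv2.resize(b,(400,173))] if 0 else [cv2.resize(a,(600,532),interpolation=cv2.INTER_CUBIC)]))
```

```text
(no output)
```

View pics/c.png

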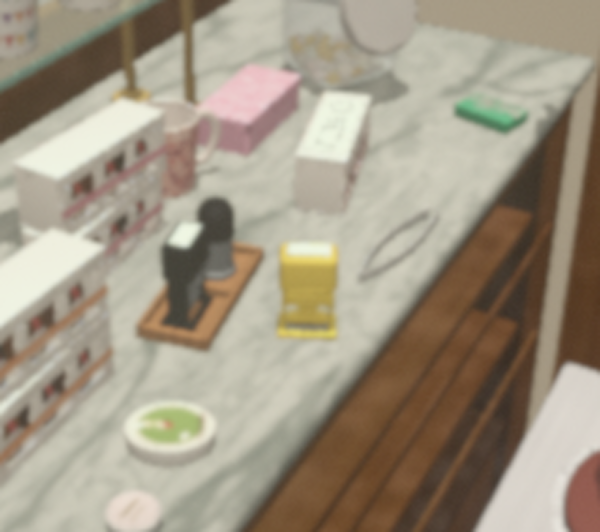

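View pics/side0.png

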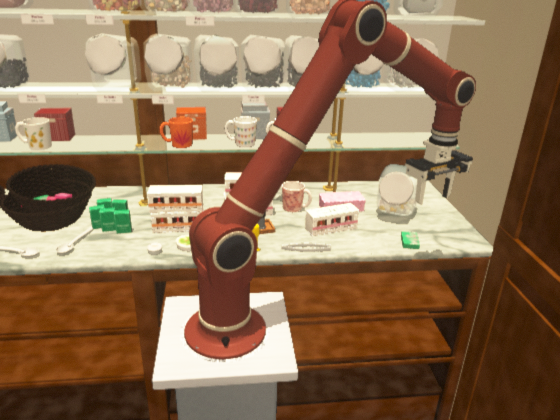

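The scene view shows the black date stamp at about (247,252) in the tray's near-left compartment. The round stamp is behind it at (258,238), the yellow look-alike at (292,257), and the gift box at (302,205). I'll get coarse positions next, then look from closer with the wrist camera.

Run:
```python
from h import *
s=viewer.snapshot("scene")
for n,u,v,z in [("stamp top",248,236,.098),("stamp foot",248,268,.006),("seal top",259,226,.09),("yellow top",293,241,.092),("box -y far top",307,185,.072),("box near top",299,205,.072),("mug",248,200,.05),("tongs",327,240,.01),("tongsfar",338,229,.01),("tray l",231,271,.016),("tray r",257,277,.016),("tray far",276,241,.016)]: print(n,np.round(ray(s,u,v,z),3))
```

```text
stamp top [ 0.495 -0.043  0.098]
stamp foot [ 0.489 -0.03   0.006]
seal top [ 0.503 -0.113  0.09 ]
yellow top [ 0.386 -0.087  0.092]
box -y far top [ 0.516 -0.447  0.072]
box near top [ 0.476 -0.306  0.072]
mug [ 0.654 -0.294  0.05 ]
tongs [ 0.358 -0.255  0.01 ]
tongsfar [ 0.353 -0.329  0.01 ]
tray l [0.514 0.014 0.016]
tray r [0.441 0.003 0.016]
tray far [ 0.481 -0.17   0.016]
```

move_arm:
  increments: [1.7,3.4,0.9,0,0,5.6,1,1.7,3.4,0.9,0,0,5.6,1,1.7,3.4,0.9,0,0,5.6,1,1.7,3.4,0.9,0,0,5.6,1,1.7,3.4,0.9,0,0,5.6,1,1.7,3.4,0.9,0,0,5.6,1,1.7,3.4,0.9,0,0,5.6,1,1.7,3.4,0.9,0,0,5.6,1,1.7,3.4,0.9,0,0,5.6,1,1.7,3.4,0.9,0,0,5.6,1,1.7,3.4,0.9,0,0,5.6,1,1.7,3.4,0.9,0,0,5.6,1]

```text
clock: 1.95
ee_pos: [0.4586, -0.1885, 0.3275]
tcp_rot: [2.211, 2.23, -0.0]
force: [0.8, -0.1, 0.1]
finger_gap: 0.0933
finger_force: 0.0
```

Run:
```python
from h import *
s=viewer.snapshot("wrist"); save(s,"w1"); print(np.round(s["extrinsics"],3).tolist())
for t in("date_stamp","gift_box","date_field","stamp_tray","seal_stamp"):
    for r in models.silhouettes("wrist",t)[:2]: print(t,np.round(r["extent"]).tolist(),round(r["confidence"],2),cv2.minAreaRect(np.argwhere(r["pixels"])[:,::-1].astype(np.float32)))
st=status.read_state();print(st["clock"],st["ee_pos"],st["tcp_rot"])
```

```text
[[1.0, 0.009, 0.002, 0.458], [0.01, -0.966, -0.26, -0.116], [-0.001, 0.26, -0.966, 0.494], [0.0, 0.0, 0.0, 1.0]]
date_stamp [296.0, 6.0, 42.0, 72.0] 0.75 ((318.76507568359375, 42.261478424072266), (70.19977569580078, 41.99665832519531), 82.303955078125)
gift_box [270.0, 237.0, 76.0, 144.0] 0.6 ((307.14617919921875, 308.36920166015625), (140.5924072265625, 47.799659729003906), 74.74488067626953)
date_field [269.0, 236.0, 77.0, 143.0] 0.91 ((308.1275634765625, 308.200927734375), (142.1307830810547, 49.127864837646484), 73.53998565673828)
stamp_tray [279.0, 1.0, 80.0, 161.0] 0.59 ((319.5918884277344, 81.779052734375), (150.46548461914062, 66.45375061035156), 80.98067474365234)
seal_stamp [308.0, 101.0, 42.0, 38.0] 0.9 ((328.5, 120.0), (36.0, 39.0), 90.0)
2.25 [ 0.45732044 -0.19182423  0.3262297 ] [-2.22039304 -2.2219531   0.00245025]
```

View pics/w1.png

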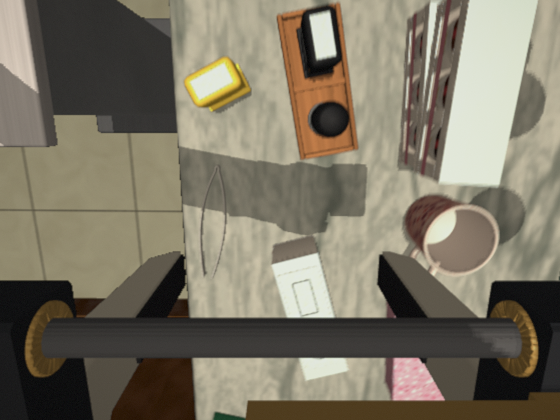

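The wrist view shows the black stamp's handle at (321,35) and the round stamp at (329,120). The label frame is around (304,297), near the box's +y end, and the box edges are tilted about 15°. I'll measure all of these.

Run:
```python
from h import *
s=viewer.snapshot("wrist"); im=s["img"]; g=cv2.cvtColor(im,cv2.COLOR_RGB2GRAY)
def rect(m,z,n):
    k,l,st,c=cv2.connectedComponentsWithStats(m.astype(np.uint8)); i=1+np.argmax(st[1:,4])
    P=np.argwhere(l==i)[:,::-1]
    W=np.array([ray(s,u,v,z)[:2] for u,v in P])*1000
    r=cv2.minAreaRect(W.astype(np.float32)); print(n,st[i].tolist(),np.round(r[0],1),np.round(r[1],1),round(r[2],1))
def box(l,t,r,b):
    m=np.zeros(g.shape,bool); m[t:b,l:r]=1; return m
rect((g>150)&box(295,0,350,80),.098,"white label top")
for th in(45,60): rect((g<th)&box(290,0,350,62),.098,"black top")
hsv=cv2.cvtColor(im,cv2.COLOR_RGB2HSV)
rect((hsv[...,1]>120)&box(270,0,365,165),.016,"tray")
rect((g>175)&box(265,235,352,318),.072,"lid")
rect((g<190)&box(285,270,325,317),.072,"frame")
# crops
a=cv2.resize(im[0:85,270:365],(600,537),interpolation=cv2.INTER_CUBIC); b=cv2.resize(im[232:317,262:357],(600,537),interpolation=cv2.INTER_CUBIC)
cv2.imwrite("pics/z1.png",cv2.resize(np.hstack([a,b]),(800,358))[:,:,::-1])
st=status.read_state();print(st["clock"])
```

```text
white label top [310, 9, 27, 48, 936] [497.1 -41.7] [20.2 39.9] 11.7
black top [298, 2, 45, 60, 1030] [492.8 -43.8] [39.9 53.8] 11.6
black top [297, 2, 46, 60, 1183] [493.1 -43.8] [40.8 54.2] 11.7
tray [278, 0, 81, 158, 5380] [502.5 -81.3] [ 73.7 170.2] 10.6
lid [269, 252, 68, 65, 2970] [ 482.2 -329.6] [66.  90.9] 15.4
frame [294, 278, 17, 20, 47] [ 478.4 -322.2] [30.1 14.5] 60.8
2.3
```

View pics/z1.png

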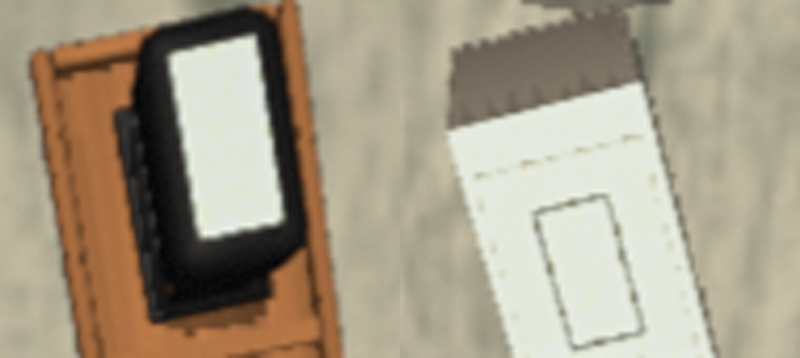

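The frame corners show clearly in the right half of the crop, at (535,213), (608,195), (645,330) and (575,349). The left half shows the handle's white top plate. I'll turn the frame corners into world positions.

Run:
```python
from h import *
s=viewer.snapshot("wrist")
C=np.array([ray(s,262+(x-400)/4.21-.4,232+y/4.21-.4,.072)[:2]*1000 for x,y in[(535,213),(608,195),(645,330),(575,349)]])
print(C.round(1),C.mean(0),[np.linalg.norm(C[i]-C[(i+1)%4]).round(1) for i in range(4)],np.degrees(np.arctan2(C[0]-C[3],1)),cv2.minAreaRect(C.astype(np.float32)))
B=[ray(s,262+(x-400)/4.21-.4,232+y/4.21-.4,.072)[:2]*1000 for x,y in[(448,128),(641,83)]];print(B,np.linalg.norm(B[1]-B[0]))
st=status.read_state();print(st["clock"],st["ee_pos"])
```

```text
[[ 471.8 -318.4]
 [ 493.  -312.6]
 [ 505.  -356.4]
 [ 484.2 -362.8]] [ 488.49214811 -337.52105817] [np.float64(22.0), np.float64(45.4), np.float64(21.8), np.float64(46.1)] [-85.40658239  88.70985773] ((488.57269287109375, -337.5934753417969), (22.00670051574707, 46.11442184448242), 15.65887451171875)
[array([ 446.40441742, -291.74113058]), array([ 501.65668277, -277.81545712])] 56.98014748718245
2.35 [ 0.45723092 -0.19201815  0.32612491]
```

move_arm:
  increments: [0.6,2.5,-2.5,0,0,1.9,1,0.6,2.5,-2.5,0,0,1.9,1,0.6,2.5,-2.5,0,0,1.9,1,0.7,2.5,-2.5,0,0,2,1,0.7,2.5,-2.5,0,0,2,1,0.7,2.5,-2.5,0,0,2,1,0,0,0,0,0,0,1]

```text
clock: 2.93
ee_pos: [0.4951, -0.0354, 0.1725]
tcp_rot: [-1.964, -2.44, 0.002]
force: [-1.4, 0.8, 0.4]
finger_gap: 0.0929
finger_force: 0.0
```

Run:
```python
from h import *
from scipy.spatial.transform import Rotation as R
s=viewer.snapshot("wrist"); save(s,"w2"); im=s["img"]; g=cv2.cvtColor(im,cv2.COLOR_RGB2GRAY)
u,v=proj(s,(.497,-.042,.098)); print(u,v)
k,l,q,c=cv2.connectedComponentsWithStats((g>150).astype(np.uint8)); i=l[int(v),int(u)]
W=np.array([ray(s,u,v,.098)[:2] for v,u in np.argwhere(l==i)])*1000
print(q[i],cv2.minAreaRect(W.astype(np.float32)))
st=status.read_state();print(st["clock"],st["ee_pos"],R.from_rotvec(st["tcp_rot"]).as_matrix().round(3))
```

```text
282.8764586169605 236.71885885253823
[ 270  209   29   56 1566] ((497.83819580078125, -42.032997131347656), (19.19240951538086, 39.471763610839844), 11.97383975982666)
2.9833 [ 0.49571408 -0.03842591  0.17423326] [[-0.21   0.978 -0.006]
 [ 0.978  0.21   0.002]
 [ 0.003 -0.005 -1.   ]]
```

View pics/w2.png

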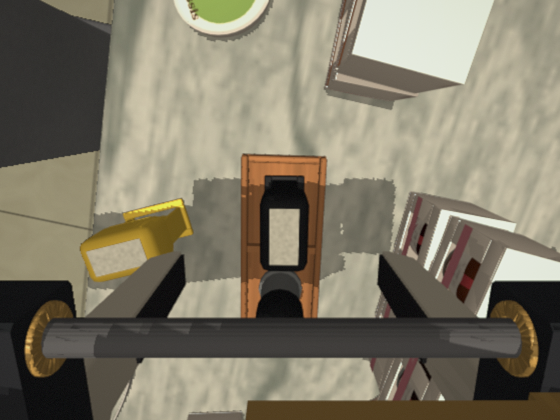

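The stamp handle is centred between the fingers at (284,237) and is square to them, so I'll descend and grip.

move_arm:
  increments: [0.1,-0.2,-3,0,0,0,1,0,0,-3,0,0,0,1,0,0,-3,0,0,0,1,0,0,-2,0,0,0,1,0,0,-0.7,0,0,0,1,0,0,0,0,0,0,0,0,0,0,0,0,0,0,0,0,0,0,0,0,0,0,0,0,0,0,0,0,0,0,0,0,0,0,0,0,0,0,0,0,0,0,0,0,0,0,0,0,0]

```text
clock: 3.98
ee_pos: [0.4985, -0.0422, 0.0602]
tcp_rot: [1.978, 2.44, 0.001]
force: [0.6, -0.8, 0.1]
finger_gap: 0.0513
finger_force: 0.0
```

move_arm:
  increments: [0,0,0,0,0,0,0,0,0,0,0,0,0,0,0,0,0,0,0,0,0,0,0,0,0,0,0,0,0,0,0,0,0,0,0,0,0,0,0,0,0,0]

```text
clock: 4.48
ee_pos: [0.4982, -0.0421, 0.0596]
tcp_rot: [-1.979, -2.44, 0.0]
force: [-0.4, -0.2, 1.1]
finger_gap: 0.0339
finger_force: 30.0
```

move_arm:
  increments: [0,0,1,0,0,0,0,0,0,1.5,0,0,0,0,0,0,2,0,0,0,0,0,0,2,0,0,0,0,0,0,2,0,0,0,0,0,0,2,0,0,0,0,0,0,1.5,0,0,0,0,0,0,0,0,0,0,0]

```text
clock: 5.15
ee_pos: [0.5001, -0.042, 0.1829]
tcp_rot: [1.976, 2.436, 0.006]
force: [0.2, 0.7, -1.5]
finger_gap: 0.0338
finger_force: 30.0
```

move_arm:
  increments: [-0.1,-1.5,0,0,0,0,0,-0.1,-2.6,0,0,0,0.5,0,-0.1,-2.6,0,0,0,0.5,0,-0.1,-2.6,0,0,0,0.5,0,-0.1,-2.6,0,0,0,0.5,0,-0.1,-2.6,0,0,0,0.5,0,-0.1,-2.6,0,0,0,0.5,0,-0.1,-2,0,0,0,0.5,0,0,-1,0,0,0,0,0,0,0,0,0,0,0,0]

```text
clock: 5.98
ee_pos: [0.489, -0.246, 0.1785]
tcp_rot: [-1.909, -2.493, 0.003]
force: [-0.5, 0.3, -2.1]
finger_gap: 0.0337
finger_force: 30.0
```

Run:
```python
from h import *
from scipy.spatial.transform import Rotation as R
s=viewer.snapshot("wrist"); save(s,"w3")
st=status.read_state();print(st["clock"],st["ee_pos"],R.from_rotvec(st["tcp_rot"]).as_matrix().round(3),st["finger_gap"],st["force"],proj(s,(.4885,-.3375,.072)))
```

```text
6.0333 [ 0.48951381 -0.24338554  0.17876245] [[-0.264  0.965 -0.002]
 [ 0.965  0.264  0.001]
 [ 0.002 -0.001 -1.   ]] 0.03363517962890391 [-0.05264     0.90250612 -1.25886744] (np.float64(251.9830020967883), np.float64(317.93621276648923))
```

View pics/w3.png

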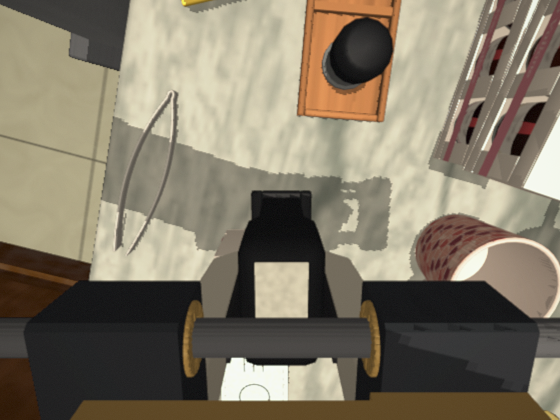

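The held stamp hides the frame in this view. Stepping back and sideways will give me a second measurement of it.

move_arm:
  increments: [-2,1.6,0.5,0,0,0,0,-2,1.6,0.5,0,0,0,0,-2,1.6,0.5,0,0,0,0,-2,1.6,0.5,0,0,0,0,0,0,0,0,0,0,0,0,0,0,0,0,0,0]

```text
clock: 6.53
ee_pos: [0.4098, -0.1765, 0.2001]
tcp_rot: [1.897, 2.504, 0.0]
force: [0.3, -0.1, -0.6]
finger_gap: 0.034
finger_force: 30.0
```

Run:
```python
from h import *
from scipy.spatial.transform import Rotation as R
s=viewer.snapshot("wrist"); im=s["img"]; g=cv2.cvtColor(im,cv2.COLOR_RGB2GRAY)
st=status.read_state(); T=R.from_rotvec(st["tcp_rot"]).as_matrix(); print(st["clock"],st["ee_pos"],T[:,1])
u,v=proj(s,(.4885,-.3375,.072)); print(u,v)
# held stamp top plate: in tool frame; its z guess = TCP z+.040
m=(g>150); m[:200]=0;m[310:]=0
zt=st["ee_pos"][2]+.038
k,l,q,c=cv2.connectedComponentsWithStats(m.astype(np.uint8)); 
for i in range(1,k):
    if q[i,4]>600 and 220<c[i][0]<340:
        W=np.array([ray(s,a,b,zt)[:2] for b,a in np.argwhere(l==i)])*1000; r=cv2.minAreaRect(W.astype(np.float32))
        d=np.array([*r[0],0])/1000-st["ee_pos"]; print(q[i],r,"tool xy",(T.T@d)[:2])
l0,t0=int(u)-48,int(v)-42; print(l0,t0)
cv2.imwrite("pics/z2.png",cv2.resize(im[t0:t0+84,l0:l0+96],(768,672),interpolation=cv2.INTER_CUBIC)[:600,:,::-1])
```

```text
6.5833 [ 0.41078285 -0.17765294  0.20004805] [0.96312558 0.26904971 0.00117235]
315.3790779854844 389.7816642940211
[ 255  263   54   47 2504] ((406.98419189453125, -166.4713134765625), (20.08087158203125, 18.939695358276367), 15.795198440551758) tool xy [ 0.01191229 -0.0008847 ]
267 347
```

View pics/z2.png

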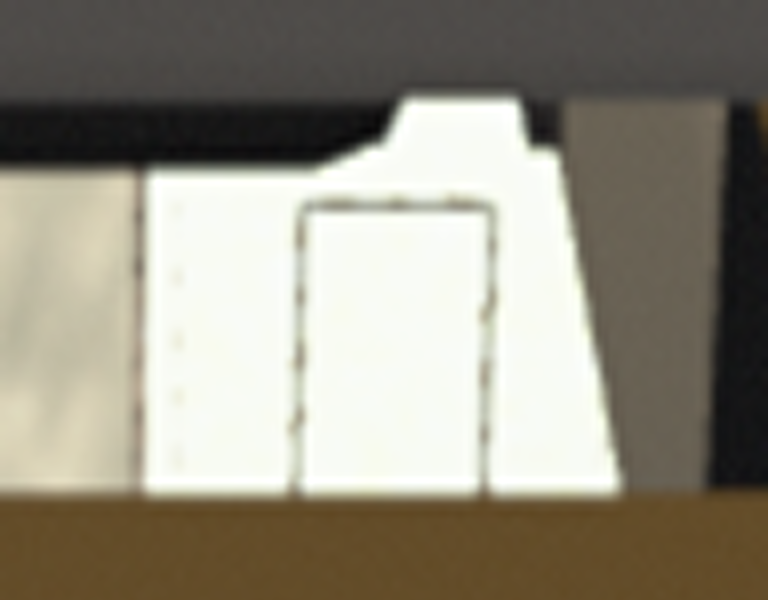

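By luck the frame shows through the gap in the gripper. Its +y corners are at crop (303,205) and (491,205), with the sides running down to (294,490) and (484,490).

Run:
```python
from h import *
s=viewer.snapshot("wrist")
f=lambda x,y: ray(s,267+x/8-.44,347+y/8-.44,.072)[:2]*1000
A,B,C,D=f(303,205),f(491,205),f(294,490),f(484,490)
print(A,B,np.linalg.norm(B-A)); ax=(B-A)/np.linalg.norm(B-A)
d=((C-A)/np.linalg.norm(C-A)+(D-B)/np.linalg.norm(D-B))/2
print("yaw x",np.degrees(np.arctan2(ax[1],ax[0])),"yaw y",[np.degrees(np.arctan2(q[0],-q[1])) for q in(C-A,D-B)])
print("centre",(A+B)/2+23*d); print(status.read_state()["ee_pos"])
```

```text
[ 473.91141351 -323.09878637] [ 494.85878851 -317.21626425] 21.757678780598724
yaw x 15.686007568745131 yaw y [np.float64(15.06282044158126), np.float64(16.34746889292615)]
centre [ 490.61050817 -342.2974852 ]
[ 0.41115918 -0.1783789   0.19985178]
```

The two estimates differ by 5 mm in y. I'll take a near-nadir view, with the camera directly above the frame and the stamp held beyond it.

move_arm:
  increments: [0.8,-1.8,0,0,0,0,0,1.3,-3,0,0,0,0,0,1.3,-3,0,0,0,0,0,1.3,-3,0,0,0,0,0,1.3,-3,0,0,0,0,0,1.3,-3,0,0,0,0,0,1.3,-3,0,0,0,0,0,0.8,-2,0,0,0,0,0,0.4,-1.4,0,0,0,0,0,0,0,0,0,0,0,0,0,0,0,0,0,0,0,0,0,0,0,0,0,0]

```text
clock: 7.63
ee_pos: [0.5085, -0.4095, 0.199]
tcp_rot: [-1.9, -2.499, -0.002]
force: [-0.1, 0.6, -1.7]
finger_gap: 0.0345
finger_force: 30.0
```

Run:
```python
from h import *
from scipy.spatial.transform import Rotation as R
s=viewer.snapshot("wrist"); im=s["img"]; save(s,"w4")
st=status.read_state(); T=R.from_rotvec(st["tcp_rot"]).as_matrix(); print(st["clock"],st["ee_pos"],T[:,1]); print(np.round(s["extrinsics"],4))
u,v=proj(s,(.4895,-.340,.072)); print(u,v)
E=np.array(s["extrinsics"]); print("cam in tool",T.T@(E[:3,3]-st["ee_pos"]))
cv2.imwrite("pics/w4z.png",cv2.resize(im[0:300,180:380],(400,600),interpolation=cv2.INTER_CUBIC)[:,:,::-1])
```

```text
7.6833 [ 0.50855501 -0.40927321  0.19942636] [9.63422291e-01 2.67987847e-01 5.57529589e-05]
[[ 0.9633  0.2599  0.0676  0.4892]
 [ 0.2686 -0.9309 -0.2476 -0.3397]
 [-0.0014  0.2567 -0.9665  0.3654]
 [ 0.      0.      0.      1.    ]]
281.9125473530718 116.61228970862189
cam in tool [ 7.24671060e-02  1.22722458e-05 -1.65822849e-01]
```

View pics/w4z.png

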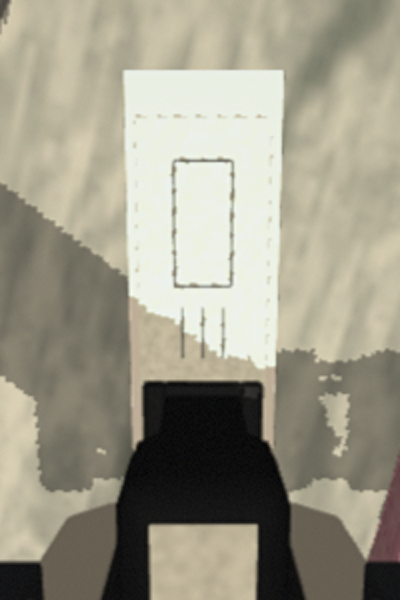

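The frame is now fully visible and unobstructed. Its crop corners are (174,159), (233,159), (232,287) and (174,287). The stamp foot's front edge is at crop row 382.

Run:
```python
from h import *
from scipy.spatial.transform import Rotation as R
s=viewer.snapshot("wrist"); st=status.read_state(); T=R.from_rotvec(st["tcp_rot"]).as_matrix()
P=lambda x,y,z: ray(s,180+x/2-.25,y/2-.25,z)
C=np.array([P(x,y,.072)[:2]*1000 for x,y in[(174,159),(233,159),(232,287),(174,287)]])
print(C.mean(0),cv2.minAreaRect(C.astype(np.float32)))
for z in(.146,.152): print("foot edge tool",[(T.T@(P(x,382,z)-st["ee_pos"])*1000).round(1) for x in(145,263)])
print("top plate",[(T.T@(P(x,523,st["ee_pos"][2]+.0385)-st["ee_pos"])*1000).round(1) for x in(149,258)])
print(st["ee_pos"],T[:,1], s["extrinsics"][:3,3] if hasattr(s["extrinsics"],"shape") else "")
```

```text
[ 488.21354303 -336.65361746] ((488.1236572265625, -336.6776428222656), (22.585302352905273, 47.014217376708984), 15.621472358703613)
foot edge tool [array([ 29. , -17.5,  53.8]), array([29. , 18. , 53.8])]
foot edge tool [array([ 30.2, -17. ,  47.8]), array([30.2, 17.5, 47.8])]
top plate [array([ 21. ,  -9.9, -38.5]), array([ 21. ,  10.2, -38.5])]
[ 0.50853475 -0.40939471  0.19972829] [9.63390538e-01 2.68101959e-01 1.03930586e-04] [ 0.48916872 -0.33944702  0.36574277]
```

The frame centre is (488.2, -336.8) mm with yaw 15.6°, which agrees with the first view. The stamp is centred in the hand and square to the frame. I'll move over the frame and come down to about 1 cm above it.

move_arm:
  increments: [-0.5,1.8,0,0,0,0,0,-0.8,2.8,0,0,0,0,0,-0.5,1.8,0,0,0,0,0,-0.2,0.9,0,0,0,0,0,0,0,-1.5,0,0,0,0,0,0,-2,0,0,0,0,0,0,-1.5,0,0,0,0,0,0,-1,0,0,0,0,0,0,-0.2,0,0,0,0,0,0,0,0,0,0,0,0,0,0,0,0,0,0]

```text
clock: 8.65
ee_pos: [0.489, -0.3385, 0.1385]
tcp_rot: [1.902, 2.498, 0.0]
force: [-0.2, -0.2, -2.1]
finger_gap: 0.0334
finger_force: 30.0
```

```bash
cat > avg.py <<'E'
from h import *
from scipy.spatial.transform import Rotation as R
L=[]
for i in range(6): viewer.snapshot("side"); L.append(status.read_state())
T=R.from_rotvec(L[-1]["tcp_rot"]).as_matrix()
print(L[-1]["clock"],np.mean([l["ee_pos"] for l in L],0).round(4),np.mean([l["force"] for l in L],0).round(2),np.degrees(np.arctan2(T[1,1],T[0,1])),T[:,2].round(3),L[-1]["finger_force"])
E
python3 avg.py
```

```text
8.95 [ 0.4888 -0.3385  0.1386] [ 0.09 -0.15 -1.49] 15.419330423055417 [ 0.001 -0.001 -1.   ] 29.980474412441254
```

move_arm:
  increments: [0,0.1,-0.5,0,0,0,0,0,0.05,-0.4,0,0,0,0,0,0,-0.2,0,0,0,0,0,0,0,0,0,0,0]

```text
clock: 9.28
ee_pos: [0.4878, -0.3363, 0.1261]
tcp_rot: [-1.902, -2.498, 0.0]
force: [-0.6, 1.4, 0.8]
finger_gap: 0.0342
finger_force: 30.0
```

```bash
python3 avg.py
```

```text
9.5833 [ 0.4882 -0.3367  0.1265] [ 0.04  0.22 -1.83] 15.42063487718099 [ 0. -0. -1.] 29.98059332370758
```

move_arm:
  increments: [0,0,-0.1,0,0,0,0,0,0,-0.1,0,0,0,0,0,0,0,0,0,0,0]

```text
clock: 9.83
ee_pos: [0.4884, -0.3369, 0.125]
tcp_rot: [1.903, 2.499, -0.0]
force: [-1.4, -0.5, 1.7]
finger_gap: 0.034
finger_force: 30.0
```

```bash
python3 avg.py
```

```text
10.1333 [ 0.4884 -0.3369  0.125 ] [-0.53  0.48  1.64] 15.42079253363231 [ 0. -0. -1.] 29.982432425022125
```

move_arm:
  increments: [0,0,-0.1,0,0,0,0,0,0,-0.1,0,0,0,0,0,0,0,0,0,0,0]

```text
clock: 10.38
ee_pos: [0.4884, -0.3369, 0.1227]
tcp_rot: [1.903, 2.499, -0.0]
force: [-0.8, -0.3, 2.1]
finger_gap: 0.0342
finger_force: 30.0
```

```bash
python3 avg.py
```

```text
10.6833 [ 0.4884 -0.3369  0.1228] [-0.88 -0.45  2.47] 15.419475331086339 [ 0. -0. -1.] 29.983024299144745
```

move_arm:
  increments: [0,0,-0.1,0,0,0,0,0,0,-0.1,0,0,0,0,0,0,-0.1,0,0,0,0,0,0,-0.1,0,0,0,0,0,0,0,0,0,0,0]

```text
clock: 11.1
ee_pos: [0.4884, -0.3368, 0.1187]
tcp_rot: [1.903, 2.499, -0.0]
force: [-1.4, -1.0, 5.0]
finger_gap: 0.034
finger_force: 30.0
```

```bash
python3 avg.py
```

```text
11.4 [ 0.4883 -0.3369  0.1188] [-0.83 -0.61  4.81] 15.42006385404592 [ 0. -0. -1.] 29.984029233455658
```

move_arm:
  increments: [0,0,-0.1,0,0,0,0,0,0,-0.1,0,0,0,0,0,0,0,0,0,0,0]

```text
clock: 11.65
ee_pos: [0.4884, -0.3369, 0.1171]
tcp_rot: [1.903, 2.499, -0.0]
force: [-1.8, 0.1, 8.2]
finger_gap: 0.034
finger_force: 30.0
```

```bash
python3 avg.py
```

```text
11.95 [ 0.4884 -0.3369  0.1173] [-1.46 -0.23  7.66] 15.417510347212271 [ 0.    -0.001 -1.   ] 29.985528588294983
```

Fz is now about 9 N above the free-hanging baseline, with a slope of about 2 N/mm, so the die is on its foam cushion. I'll take one last look before handing in.

Run:
```python
from h import *
s=viewer.snapshot("scene"); u,v=map(int,proj(s,(.488,-.337,.09)))
cv2.imwrite("pics/f.png",cv2.resize(s["img"][v-40:v+50,u-50:u+50],(600,540),interpolation=cv2.INTER_CUBIC)[:,:,::-1])
```

```text
(no output)
```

View pics/f.png

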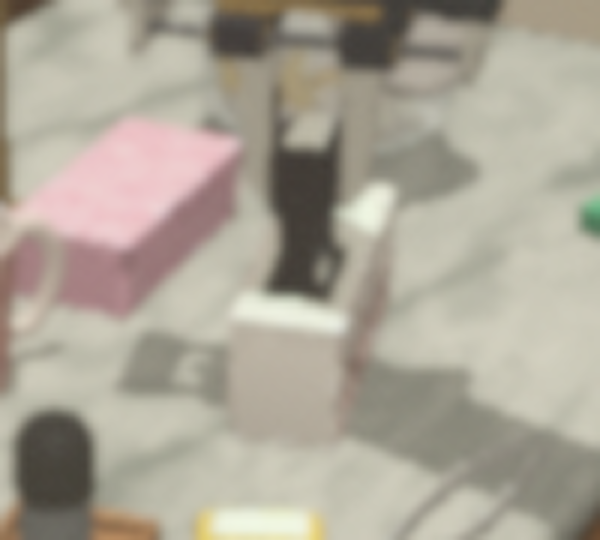

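The stamp stands upright on the lid, centred across the box at about crop (300,270), and the box is flat. I'm handing the job in.

```bash
python3 -c "
from h import *
print(bot.close_job())"
```

```text
the job is handed in; nothing more can be done
None
```

I handed the job in with the date stamp still gripped and pressed on the frame at about 9 N, upright, square to within about 0.2° and centred by my measurements; I got no verdict back.

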